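# Pack and lock the food box in a shared kitchen

### The job

Put every small food tin standing on the worktop into the white lockable food box, each upright in a pocket of its own; then tip the lid over so that it falls shut and lock it: put the key from the wooden key block fully into the lock and turn it clockwise to its stop. Take the key out without unlocking the box, stand it fully back in its block, and leave the timer, the mug and the pepper mill where they are.

Things in the scene. Friction and masses are not known exactly. Their poses are not given: they have to be found in the camera images.
- store_box: Lockable food box of white sheet metal, fixed. Base 134 mm deep (x), 276 mm wide (y), 55 mm high, walls 3 mm, floor 3 mm; the lid adds 43 mm. Origin: centre of its underside; +x is the hinged back, -x the front, z up. Inside, a grey insert 30 mm high has four 64 mm square pockets in a row along y; 29 mm lie free before and behind the row.
- pocket_1 (a point): Centre of the floor of one of the four pockets, box frame (0, -0.1, 0.003). Side 64 mm; takes one tin.
- pocket_2 (a point): Centre of the floor of one of the four pockets, box frame (0, -0.034, 0.003). Side 64 mm; takes one tin.
- pocket_3 (a point): Centre of the floor of one of the four pockets, box frame (0, 0.034, 0.003). Side 64 mm; takes one tin.
- pocket_4 (a point): Centre of the floor of one of the four pockets, box frame (0, 0.1, 0.003). Side 64 mm; takes one tin.
- lid (a joint): Hood lid of the box: angle in rad, 0 = shut, at most 1.95 = leaning back. Hinged along the top back edge of the base. Starts leaning back at 1.95 and rests there; pushed forward from behind until well past upright (it balances at about 1.1, so carry on below 0.95) it falls shut by its own weight. 0.45 kg; 3 N at the edge moves it.
- hinge_line (a point): Middle of the lid's hinge, box frame (0.067, 0, 0.055).
- lid_edge (a point): Middle of the lid's front top edge: box frame (-0.067, 0, 0.098) when shut; the topmost edge when open. Turns with the lid: +x runs down the top panel to the hinge side, z out of the panel (backward when open). The panel is flat, 134 x 276 mm, but for the lock 27 mm from this edge (33 mm across, 22 mm proud) and a folded black handle (y within 64 mm, 8 mm proud, 89 mm from this edge).
- lock (a joint): Lock cylinder in the lid: angle in rad, 0 = unlocked, 1.3 = locked, at its stop; grows as the key is turned clockwise seen from above. Stays where it is left (0.05 Nm of friction). Locked, its bolt lies under a keeper on the base and the lid cannot be lifted.
- lock_face (a point): Centre of the mouth of the keyway, on top of the steel lock cylinder, 22 mm above the lid (box frame (-0.040, 0, 0.120) when shut); z points out of the lid. The keyway is a slot 16.5 mm along x by 7.5 mm along y, 30 mm deep. This frame turns with the cylinder (at 0 its x is the box's x). The key fits either way round.
- key: Key, 81 mm long, 60 g, upright in its block, blade down. Origin: tip of the blade; z up along the key. Flat steel blade 14 (x) by 5 (y) mm, 28 mm long, tapered over the last 6 mm; above it a round collar 21 mm across, 5 mm thick, that stops on the lock or block when fully in; then the black head, 34 mm wide (x), 9 mm thick (y), 33 to 81 mm above the tip. Grip the head across its thickness.
- key_block: Dark wooden key block, fixed, 90 (x) by 50 (y) by 45 mm high on a thin foot, with a slot through its middle from the top, 17.5 mm along x by 8.5 mm along y. Origin: centre of its underside. When the key is home its tip is 17 mm above that.
- egg_timer: Round white and red kitchen timer, 65 mm across, 52 mm high; a bystander. Origin: centre of its underside.
- mug: Orange mug, 81 mm across, 101 mm high; a bystander. Origin at its underside.
- mill: Turned wooden pepper mill, 58 mm across, 130 mm high; a bystander. Origin: centre of its underside.
- tin_1: Small green food tin to be packed (may be absent), upright, 57 mm across, 72 mm high, 0.18 kg. The tins are alike and stand together at the left, beside the black dish drainer (88 mm high). Origin: centre of its underside, z up.
- tin_2: Small green food tin to be packed (may be absent), upright, 57 mm across, 72 mm high, 0.18 kg. The tins are alike and stand together at the left, beside the black dish drainer (88 mm high). Origin: centre of its underside, z up.
- tin_3: Small green food tin to be packed (may be absent), upright, 57 mm across, 72 mm high, 0.18 kg. The tins are alike and stand together at the left, beside the black dish drainer (88 mm high). Origin: centre of its underside, z up.
- tin_4: Small green food tin to be packed (may be absent), upright, 57 mm across, 72 mm high, 0.18 kg. The tins are alike and stand together at the left, beside the black dish drainer (88 mm high). Origin: centre of its underside, z up.
Things that resemble listed ones, but are neither listed nor needed, are in the scene too. What is shaped like the key but blue is not meant.

How it is judged:
By the outcome, as a careful person would: the job done as asked, in the order asked, and still so for the second after the job is handed in, with the robot touching nothing.
Of tin_1, tin_2, tin_3, tin_4 only 2 to 4 are there at a start; the rules pass over those that are not, and their reading is None.
At some moment in a run one of tin_1, tin_2, tin_3, tin_4 may be knocked a few centimetres aside while the robot is not near it.
It also fails if it takes over 210 s, if anything falls off the work surface, if the arm or the gripper's body presses on something with over 40 N, if the wrist force passes 120 N, or if a joint passes its speed limit or range.

### The arm

A 7-joint arm with a two-finger parallel gripper is mounted at the origin on a cart in front of the work surface, level with it; the furniture and walls round the work are solid. World frame = base frame: x ahead of the robot, y to its left, z up, the work surface at z = 0. Lengths are in m, angles in rad, forces in N, time in s.
With the tool pointing down it reaches from about 0.425 to 0.925 m from the base axis. Payload 6.8 kg.
Tool frame: the origin (TCP) lies on the front face of the gripper's body, between the roots of the fingers; the fingertips stand 73 mm ahead of it and the grasp point (between the pads) lies 54 mm ahead of it (env.nose_length is the distance from the TCP to the fingertips, in m); z points along the fingers, y is the line along which they close (so a half turn about z gives the same grasp; the last joint's range is limited). The gripper opens to 85 mm and grips with 20 to 120 N. Pads are 22 mm wide; open, the fingers measure 114 mm over their backs; the gripper's body (76 mm by 85 mm) begins 54 mm behind the grasp point. The pads swing forward as they close: fully open they stand 13 mm farther back than shut.
Start: joints at [1.14, 0.477, 0.022, 1.555, -0.011, 1.109, -0.083], TCP at [0.214, -0.64, 0.304] pointing down, gripper open.
Joint ranges: [-2.96, 2.96], [-0.34, 2.1], [-1.41, 1.46], [0.24, 2.44], [-1.37, 4.51], [0.17, 1.92], [-2.96, 2.96]. Speed limits (rad/s): [2.39, 2.39, 3.14, 3.14, 3.14, 3.14, 3.14].

### API

Orientations are given as a unit quaternion [w, x, y, z].
In Python, from cell import env, kin, camera, calibration, job gives the robot as it stands. The module is installed in compiled form; this text tells all that it offers. Calls block until the motion is done:
- env.reach(position, orientation): joint-space move of the TCP to a pose.
- env.movel(position, velocity=0.15, rot=None, stop_force=None): straight line of the TCP; rot=None keeps the orientation; velocity is the mean speed in m/s. With stop_force (N) it stops when the force on the tool has changed by that much, and returns True; else False.
- env.goto_joints(angles): joint-space move.
- env.grip(opening, f_grip=None): finger opening in m; f_grip is the grip in N (None keeps the last); returns when the fingers have stopped.
- env.dwell(seconds).
- kin.inverse_kinematics(position, orientation): joint angles nearest the present ones, or None.
- env.get_state(): the state.
- camera(name): name is "scene" or "top" or "wrist"; returns (picture, depth): 480x640x3 uint8, blue, green, red; 480x640 float32, m along the optical axis (not along the pixel's ray), 0 where there is no reading.
- calibration(name): a dict with "fx", "fy", "cx", "cy" (pixels), "rvec" (rotation vector, rad) and "tvec" (3), from world to camera coordinates, as OpenCV has them. Camera axes: x right, y down, z forward; pixel columns grow to the right and rows downward; lengths in m; the calibration is good to about 2 mm. A picture is of the moment at which its call begins: read the wrist's pose just before it. calibration takes no time and is no camera call; for the wrist camera it gives the pose at the moment of the call.
A pose or a line that the arm cannot do raises env.PlanningError and nothing moves.
- job.job_done(): hands the job in; it is judged then, once.
The state is a dict: "time": time; "qpos": joint angles; "joint_velocities": joint speeds; "joint_torque": joint torques, N m; "tcp_pos": TCP position; "orientation": TCP orientation; "force": force on the tool from outside, world axes, zero at the start; "torque": the same for the moment, N m; "opening": finger opening in m; "gripper_force": force on a finger pad.
Only numpy, scipy, OpenCV 4.12 (cv2) and the standard library are available. Lean on these libraries where they do the work, as an engineer would, in place of code of your own. Each camera call takes 0.05 s, during which the arm holds its last target. There are 200 camera calls.

## Working session

There is one attempt and no reset: what is moved stays moved. The work goes in short steps, each a Python script; the robot and the scene stay as the last script left them, time stands still between calls to the robot, and variables do not carry over. Pictures are saved under pics/ and viewed, at most 16 in all, crops included, and the job is handed in when it is done.

```bash
mkdir -p pics; ls
cat > h.py <<'E'
import numpy as np, cv2
from cell import env, kin, camera, calibration, job
from scipy.spatial.transform import Rotation as R
def cal(n):
    c=calibration(n); K=np.array([[c['fx'],0,c['cx']],[0,c['fy'],c['cy']],[0,0,1]])
    return K, cv2.Rodrigues(np.array(c['rvec'],float))[0], np.array(c['tvec'],float).ravel()
def cloud(n):
    c=cal(n); p,d=camera(n); K,Rm,t=c
    v,u=np.mgrid[:480,:640]
    X=np.stack([(u-K[0,2])/K[0,0]*d,(v-K[1,2])/K[1,1]*d,d],-1)
    W=(X-t)@Rm; W[d==0]=np.nan
    return p,W,c
def ray(c,u,v,z):
    K,Rm,t=c; o=-Rm.T@t; r=Rm.T@np.array([(u-K[0,2])/K[0,0],(v-K[1,2])/K[1,1],1])
    return o+r*(z-o[2])/r[2]
def proj(c,P):
    K,Rm,t=c; q=K@(Rm@np.asarray(P,float)+t); return q[:2]/q[2]
def down(yaw):  # tool z down, tool y at angle yaw from world y
    q=(R.from_euler('z',yaw)*R.from_euler('x',np.pi)).as_quat(); return [q[3],q[0],q[1],q[2]]
E
python3 - <<'E'
from h import *
for n in('scene','top'):
    p,W,c=cloud(n); cv2.imwrite(f'pics/{n}0.png',p); np.savez(f'{n}0.npz',W=W,p=p)
    K,Rm,t=c; print(n,K[0,0],-Rm.T@t, Rm[2])
s=env.get_state();print(s['time'],s['orientation'],s['tcp_pos'],s['force'])
E
```

```text
pics
scene 439.2005272198967 [ 0.05355964 -0.65498778  0.4884425 ] [ 0.54755063  0.74215538 -0.38651482]
top 505.7635697110488 [0.44292088 0.04612175 1.38925844] [ 0.09897909  0.01466836 -0.9949814 ]
0.1 [-7.89221536e-04  9.87002460e-01  1.60703115e-01 -1.72723135e-04] [ 0.21399773 -0.63975456  0.30304604] [0.07762301 0.0901397  0.17777493]
```

View pics/top0.png

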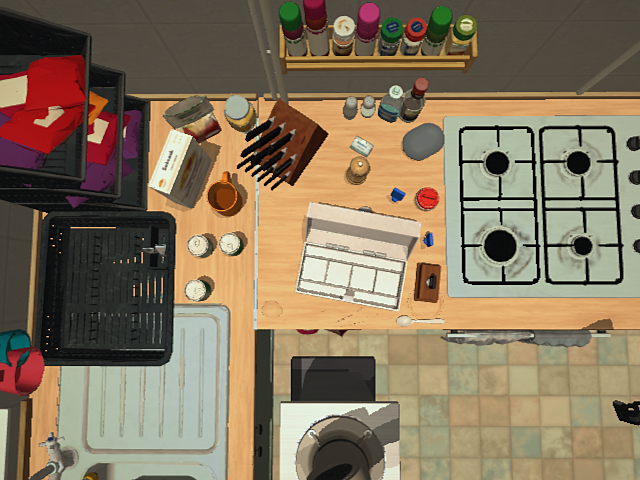

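View pics/scene0.png

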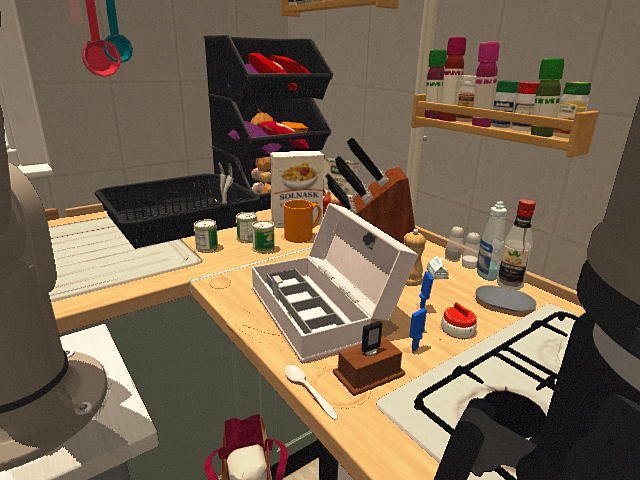

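Top view: three tins at (199,245), (231,244), (197,290); open box centred about (357,270), rotated ~8°; key block (428,282) with the key; mug (223,193), mill (358,170), timer (428,198); blue decoy keys at (398,195), (428,240). Scene view confirms three tins and the black key.

Run:
```python
from h import *
d=np.load('top0.npz');W=d['W'];p=d['p'];c=cal('top')
def box(u0,v0,u1,v1,z0,z1):
    m=np.zeros((480,640),bool);m[v0:v1,u0:u1]=1;return m&(W[...,2]>z0)&(W[...,2]<z1)
for n,b in {'t1':(182,228,215,262),'t2':(216,228,248,262),'t3':(180,272,214,306)}.items():
    m=box(*b,.062,.082);P=W[m];print(n,m.sum(),np.nanmedian(P[:,2]),P[:,:2].mean(0),cv2.minEnclosingCircle(P[:,:2].astype(np.float32)))
m=box(285,190,425,320,.045,.064);P=W[m];print('rim',m.sum(),cv2.minAreaRect(P[:,:2].astype(np.float32)))
m=box(285,240,425,320,.024,.036);P=W[m];print('insert',m.sum(),np.median(P[:,2]),cv2.minAreaRect(P[:,:2].astype(np.float32)))
m=box(285,180,425,260,.07,.3);P=W[m];print('lid',m.sum(),P[:,2].max(),cv2.minAreaRect(P[:,:2].astype(np.float32)))
m=box(405,250,450,312,.035,.06);P=W[m];print('block',m.sum(),np.median(P[:,2]),cv2.minAreaRect(P[:,:2].astype(np.float32)))
m=box(400,250,450,312,.07,.14);P=W[m];print('key',m.sum(),np.median(P[:,2]),P[:,2].max(),P.mean(0),cv2.minAreaRect(P[:,:2].astype(np.float32)))
for n,b in {'mug':(200,165,245,220),'mill':(340,150,378,190),'timer':(412,182,445,214),'drain':(38,205,178,370),'blue':(388,185,408,205),'blue2':(420,230,438,250)}.items():
    m=box(*b,.02,.2);P=W[m];print(n,P[:,2].max(),P.min(0),P.max(0))
# scene
d=np.load('scene0.npz');W=d['W']
m=box(360,318,385,358,.06,.14);P=W[m];print('key scene',m.sum(),P.min(0),P.max(0))
o=cv2.resize(p[230:330,280:460],None,fx=4.4,fy=4.4,interpolation=cv2.INTER_CUBIC);cv2.imwrite('pics/boxcrop.png',o)
```

```text
t1 369 0.06856010019757333 [0.56600586 0.37524644] ((0.5660063028335571, 0.375097393989563), 0.028938131406903267)
t2 366 0.06834060481326595 [0.57087779 0.2920488 ] ((0.5711094737052917, 0.2916714549064636), 0.028813358396291733)
t3 377 0.0686112261586636 [0.44780995 0.3795242 ] ((0.44790583848953247, 0.37947899103164673), 0.02890918031334877)
rim 1997 ((0.5616385340690613, -0.06312628090381622), (0.3378126323223114, 0.3146304190158844), 84.7195816040039)
insert 486 0.03137360890955121 ((0.5076444149017334, -0.055993497371673584), (0.32301124930381775, 0.19015274941921234), 82.96402740478516)
lid 2624 0.18419841829432052 ((0.6504322290420532, -0.02104640007019043), (0.35360848903656006, 0.173060342669487), 79.47147369384766)
block 631 0.04386695691256608 ((0.48877614736557007, -0.21529141068458557), (0.10086798667907715, 0.12169545888900757), 83.49010467529297)
key 94 0.09349891156078388 0.11054414856819707 [ 0.48677263 -0.22268565  0.09039123] ((0.5053032040596008, -0.2117433398962021), (0.11423948407173157, 0.02481864020228386), 35.940128326416016)
mug 0.19067178569856885 [0.65065596 0.24208175 0.0205055 ] [0.79017328 0.3829394  0.19067179]
mill 0.13515249001835772 [ 0.74282132 -0.08484037  0.0200949 ] [ 0.83363479 -0.02116612  0.13515249]
timer 0.05763624201540219 [ 0.66551451 -0.26748352  0.0210235 ] [ 0.72784444 -0.20877313  0.05763624]
drain 0.19960022290288387 [0.25695452 0.42702633 0.02000325] [0.6803021  0.82960462 0.19960022]
blue 0.08262263048450448 [ 0.69034245 -0.17063525  0.02747396] [ 0.71942094 -0.13822152  0.08262263]
blue2 0.1692736161437103 [ 0.56440492 -0.24103343  0.02657171] [ 0.59712644 -0.18988224  0.16927362]
key scene 422 [ 0.4531992  -0.24680068  0.06009925] [ 0.48669221 -0.23438595  0.09808551]
```

View pics/boxcrop.png

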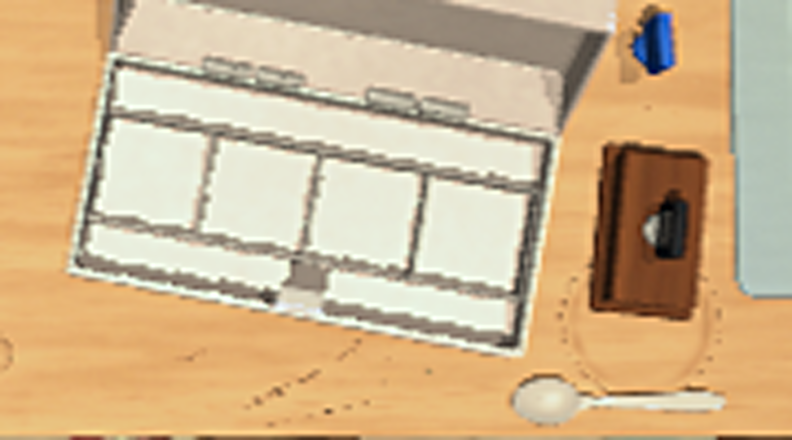

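The crop shows the rim corners at about (69,270), (522,354), (556,135), (110,52) crop px; four pockets empty; block top about (621,146)–(706,155)–(692,319)–(605,309) with key head at (665,225).

Run:
```python
from h import *
c=cal('top')
def rc(pts,z): return np.array([ray(c,280+u/4.4-.4,230+v/4.4-.4,z)[:2] for u,v in pts])
for n,pts,z in (('box',[(69,270),(522,354),(556,135),(110,52)],.055),('block',[(621,146),(706,155),(692,319),(605,309)],.046)):
    X=rc(pts,z);print(n,X.round(4).tolist(),X.mean(0),[np.linalg.norm(X[i]-X[i-1]).round(4) for i in range(4)])
    for i in range(4): e=X[i]-X[i-1];print(np.degrees(np.arctan2(e[1],e[0])))
# block from colour
p=np.load('top0.npz')['p'];hsv=cv2.cvtColor(p,cv2.COLOR_BGR2HSV);print(hsv[258:310:8,430].tolist(),hsv[282,415:445:3].tolist())
# look from above the key
env.reach([.46,-.235,.30],down(-.1))
s=env.get_state();print(s['time'],s['qpos'],s['tcp_pos'])
p,W,c=cloud('wrist');cv2.imwrite('pics/w1.png',p);np.savez('w1.npz',W=W,p=p,K=c[0],R=c[1],t=c[2])
print(-c[1].T@c[2],c[1][2])
```

```text
box [[0.4455, 0.1178], [0.3962, -0.1513], [0.5263, -0.1736], [0.5763, 0.0938]] [ 0.48606814 -0.02831235] [np.float64(0.133), np.float64(0.2736), np.float64(0.132), np.float64(0.272)]
169.578267663075
-100.37327440881383
-9.712205062499025
79.4046450452806
block [[0.5202, -0.214], [0.5148, -0.2649], [0.4168, -0.2543], [0.4227, -0.2026]] [ 0.46863292 -0.23393025] [np.float64(0.0982), np.float64(0.0512), np.float64(0.0986), np.float64(0.0521)]
-6.6824417614749105
-96.05659376551556
173.82690006000777
83.53521671921065
[[18, 118, 233], [11, 177, 124], [11, 181, 117], [23, 28, 36], [11, 179, 121], [11, 178, 122], [17, 124, 233]] [[14, 146, 108], [11, 177, 59], [11, 180, 142], [11, 186, 125], [25, 30, 206], [23, 28, 36], [0, 8, 33], [11, 177, 95], [13, 154, 151], [17, 125, 232]]
1.8333 [ 0.47074405  0.22761555 -0.13633617  1.92679412  0.03715709  0.98933896
 -1.35476307] [ 0.45978845 -0.23605714  0.30006701]
[ 0.53183586 -0.24256951  0.37055523] [-0.28572943  0.02873271 -0.95787949]
```

View pics/w1.png

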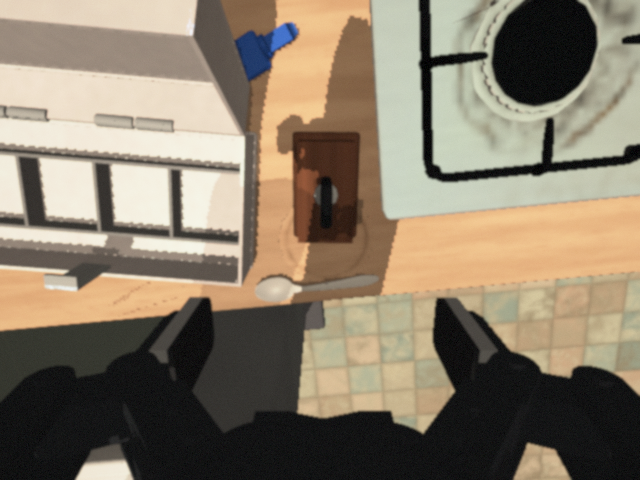

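Wrist view: block at (327,187), key head at (325,203) with head thin across the finger line; box right part on the left. Refine block and key positions from this view.

Run:
```python
from h import *
d=np.load('w1.npz');W=d['W'];p=d['p'];c=(d['K'],d['R'],d['t'])
hsv=cv2.cvtColor(p,cv2.COLOR_BGR2HSV)
m=np.zeros((480,640),bool);m[120:250,280:375]=1
k=m&(W[...,2]>.07)&(W[...,2]<.12);P=W[k];print('key',k.sum(),np.percentile(P,[2,50,98],axis=0).round(4).tolist(),cv2.minAreaRect(P[:,:2].astype(np.float32)))
ys,xs=np.nonzero(k);print(xs.min(),xs.max(),ys.min(),ys.max())
b=m&(W[...,2]>.036)&(W[...,2]<.055);P=W[b];print('block',b.sum(),np.median(P[:,2]),cv2.minAreaRect(P[:,:2].astype(np.float32)))
bc=(hsv[...,0]<15)&(hsv[...,1]>140)&(hsv[...,2]<150)&m
cs=max(cv2.findContours(bc.astype(np.uint8),0,2)[0],key=cv2.contourArea);q=cv2.boxPoints(cv2.minAreaRect(cs));print(q.tolist())
top=b.astype(np.uint8);cs=max(cv2.findContours(top,0,2)[0],key=cv2.contourArea);r=cv2.minAreaRect(cs);q=cv2.boxPoints(r);X=np.array([ray(c,*a,.046) for a in q]);print(q.tolist(),X.round(4).tolist(),X.mean(0))
cv2.imwrite('pics/w1c.png',cv2.resize(p[125:250,250:400],None,fx=4.7,fy=4.7,interpolation=cv2.INTER_CUBIC))
# box right corners
for u,v in((247,134),(240,283)): print(ray(c,u,v,.055))
```

```text
key 570 [[0.4551, -0.2435, 0.0749], [0.4728, -0.2385, 0.098], [0.4869, -0.2335, 0.0997]] ((0.47046419978141785, -0.23856426775455475), (0.00882868841290474, 0.033425476402044296), 84.42713928222656)
320 331 179 228
block 5198 0.04569898362266506 ((0.4697442948818207, -0.23822547495365143), (0.05005953833460808, 0.09061574935913086), 83.50218963623047)
[[293.0, 133.0], [358.0, 133.0], [358.0, 242.0], [293.0, 242.0]]
[[297.0, 141.0], [355.0, 141.0], [355.0, 243.0], [297.0, 243.0]] [[0.5177, -0.2193, 0.046], [0.5128, -0.2679, 0.046], [0.4226, -0.261, 0.046], [0.4279, -0.2084, 0.046]] [ 0.47026525 -0.23911804  0.046     ]
[ 0.52771415 -0.18004441  0.055     ]
[ 0.39779324 -0.15273653  0.055     ]
```

View pics/w1c.png

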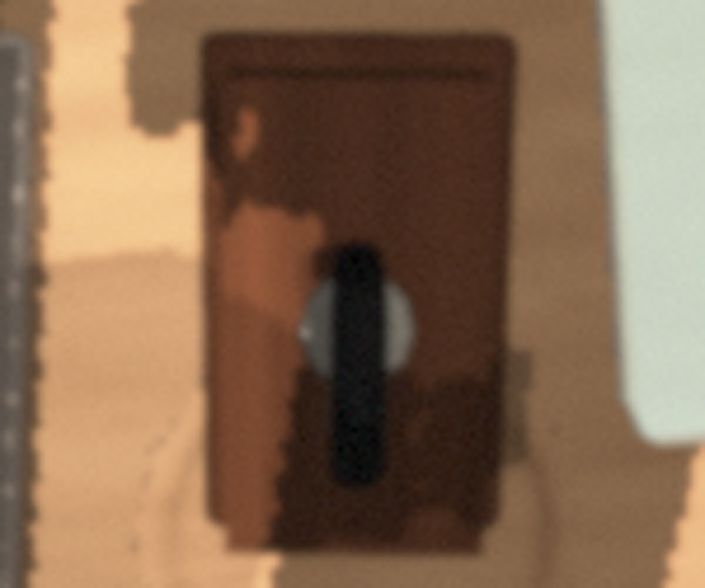

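Crop shows the key dead centre of the block, head along block x. Key ≈ (0.470,-0.2385), yaw ≈ -6.3°. Now look at the box and the tins from the wrist.

```bash
cat >> h.py <<'E'
def tins():
    env_p,W,c=cloud('wrist'); return tinfind(W,c)
def tinfind(W,c):
    m=((W[...,2]>.06)&(W[...,2]<.08)&(W[...,1]>.15)&(W[...,1]<.43)).astype(np.uint8)
    out=[]
    for k in cv2.findContours(m,0,2)[0]:
        if cv2.contourArea(k)<150: continue
        (u,v),r=cv2.minEnclosingCircle(k)
        P=np.array([ray(c,*a,.072) for a in k[:,0]])[:,:2].astype(np.float32)
        (x,y),rr=cv2.minEnclosingCircle(P); out.append((round(x,4),round(y,4),round(rr,4)))
    return out
E
python3 - <<'E'
from h import *
th=np.radians(-10.4)
env.reach([.47,-.03,.36],down(th))
p,W,c=cloud('wrist');cv2.imwrite('pics/w2.png',p);np.savez('w2.npz',W=W,p=p,K=c[0],R=c[1],t=c[2])
env.reach([.46,.30,.33],down(th+np.pi/2))
p,W,c=cloud('wrist');cv2.imwrite('pics/w3.png',p);np.savez('w3.npz',W=W,p=p,K=c[0],R=c[1],t=c[2])
print(tinfind(W,c)); s=env.get_state();print(s['time'],s['qpos'])
p,W,c=cloud('top');print('top',tinfind(W,c))
E
```

```text
[(0.5699, 0.2928, 0.0303), (0.7003, 0.3052, 0.0375), (0.6831, 0.31, 0.0388), (0.4482, 0.3791, 0.0286), (0.565, 0.3747, 0.0297), (0.702, 0.403, 0.0362)]
4.1083 [-0.1659219   0.31030423 -0.63731295  1.79488304  0.20593313  1.10379082
 -1.05964223]
top [(0.5658, 0.3742, 0.0291), (0.5702, 0.2913, 0.0293), (0.899, 0.3872, 0.0469), (0.9976, 0.3104, 0.1197)]
```

View pics/w2.png

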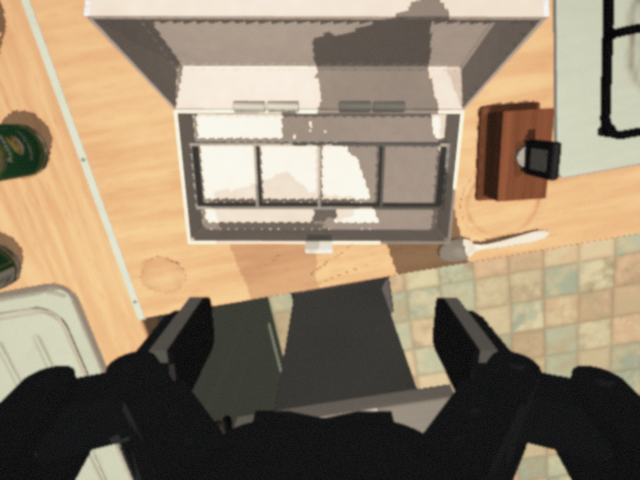

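Wrist view of the box: rim corners near (189,243), (451,244), (465,110), (177,112); dividers at columns 258, 320, 380, insert rows ~145–206; all four pockets empty.

Run:
```python
from h import *
d=np.load('w2.npz');p=d['p'];c=(d['K'],d['R'],d['t'])
X=np.array([ray(c,*a,.055)[:2] for a in((189,243),(451,244),(465,110),(177,112))])
print(X.round(4).tolist(),X.mean(0),[np.linalg.norm(X[i]-X[i-1]).round(4) for i in range(4)])
for a in((258,176),(320,176),(380,176)): print(ray(c,*a,.033))
W=d['W'];m=(W[...,2]>.05)&(W[...,2]<.06);m[:,:150]=0;m[:,500:]=0;m[255:]=0;m[:108]=0
k=np.argwhere(m)[:,::-1].astype(np.float32);q=cv2.boxPoints(cv2.minAreaRect(k));print(q.tolist())
cv2.imwrite('pics/w2c.png',cv2.resize(p[95:255,165:480],None,fx=2.5,fy=2.5,interpolation=cv2.INTER_CUBIC))
```

```text
[[0.4452, 0.1169], [0.3939, -0.1545], [0.526, -0.179], [0.574, 0.091]] [ 0.48480019 -0.03140193] [np.float64(0.1314), np.float64(0.2762), np.float64(0.1343), np.float64(0.2743)]
[0.49832489 0.03345931 0.033     ]
[ 0.48639828 -0.03105641  0.033     ]
[ 0.47485436 -0.09350207  0.033     ]
[[172.0, 108.0], [465.0, 108.0], [465.0, 244.0], [172.0, 244.0]]
```

View pics/w2c.png

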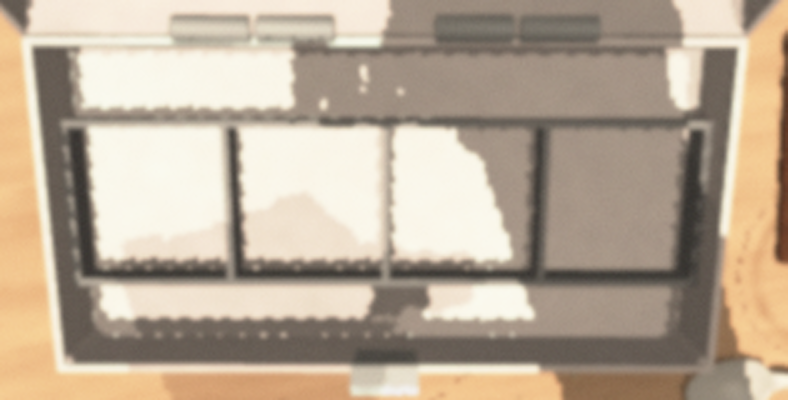

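Run:
```python
from h import *
d=np.load('w2.npz');c=(d['K'],d['R'],d['t'])
f=lambda L,z:np.array([ray(c,165+u/2.5-.3,95+v/2.5-.3,z)[:2] for u,v in L])
X=f([(24,40),(746,40),(711,370),(61,371)],.055);Y=f([(63,122),(710,122),(692,281),(79,281)],.033);D=f([(231,200),(387,200),(541,200)],.033)
for Z in(X,Y):
    print(Z.mean(0),[np.linalg.norm(Z[i]-Z[i-1]).round(4) for i in range(4)], [np.degrees(np.arctan2(*(Z[i]-Z[i-1]))).round(2) for i in range(4)])
print(D,np.degrees(np.arctan2(*(D[2]-D[0]))))
```

```text
[ 0.48554449 -0.02995599] [np.float64(0.1327), np.float64(0.2749), np.float64(0.1323), np.float64(0.274)] [np.float64(100.27), np.float64(-169.53), np.float64(-79.31), np.float64(10.39)]
[ 0.48649031 -0.03012419] [np.float64(0.0672), np.float64(0.2672), np.float64(0.0672), np.float64(0.2658)] [np.float64(100.4), np.float64(-169.53), np.float64(-78.41), np.float64(10.48)]
[[ 0.49983479  0.03407822]
 [ 0.48784334 -0.03078899]
 [ 0.47600348 -0.09483611]] -169.52644886777276
```

Box centre ≈ (0.4865,-0.030), yaw -10.45°, sizes consistent. Start with the first tin.

```bash
cat >> h.py <<'E'
TH=np.radians(-10.45); BC=np.array([.4865,-.0303])
def bx(x,y): return BC+np.array([np.cos(TH)*x-np.sin(TH)*y,np.sin(TH)*x+np.cos(TH)*y])
QT=down(TH+np.pi/2)
def pick_place(exp,pocket):
    env.reach([exp[0]-.06,exp[1]-.03,.30],QT); env.dwell(.2)
    T=[t for t in tins() if .024<t[2]<.034]; print('seen',T)
    t=min(T,key=lambda t:np.hypot(t[0]-exp[0],t[1]-exp[1]))
    env.grip(.085); env.movel([t[0],t[1],.20],.3); env.movel([t[0],t[1],.112],.12,stop_force=15)
    env.grip(.05,40); s=env.get_state(); print('grip',s['opening'],s['gripper_force'],s['tcp_pos'])
    dz=s['tcp_pos'][2]
    env.movel([t[0],t[1],.25],.25)
    g=bx(0,pocket); env.movel([*g,.25],.3); env.dwell(.2)
    e=env.get_state()['tcp_pos']-np.array([*g,.25]); print('err',e.round(4)); 
    h=env.movel([*g,dz+.045],.15); s=env.movel([*g,dz+.001],.05,stop_force=8)
    st=env.get_state(); print('contact',s,st['tcp_pos'],dz+.003)
    return dz
E
python3 - <<'E'
from h import *
pick_place((.5699,.2928),.1); s=env.get_state(); print(s['time'],s['opening'],s['force'])
p,_=camera('scene');cv2.imwrite('pics/s1.png',cv2.resize(p[200:380,180:420],None,fx=3,fy=3))
E
```

```text
seen [(0.7544, 0.1746, 0.0302), (0.5704, 0.2918, 0.0293), (0.4492, 0.3786, 0.0297), (0.5655, 0.3746, 0.0292)]
grip 0.05630752596649578 42.5840699672699 [0.57114697 0.29209888 0.11319985]
err [ 0.0002  0.0018 -0.0001]
contact True [0.50414422 0.06790482 0.11615915] 0.11619984623707547
10.1917 0.056487494869797705 [-1.5612786  -0.5755253   6.09770912]
```

View pics/s1.png

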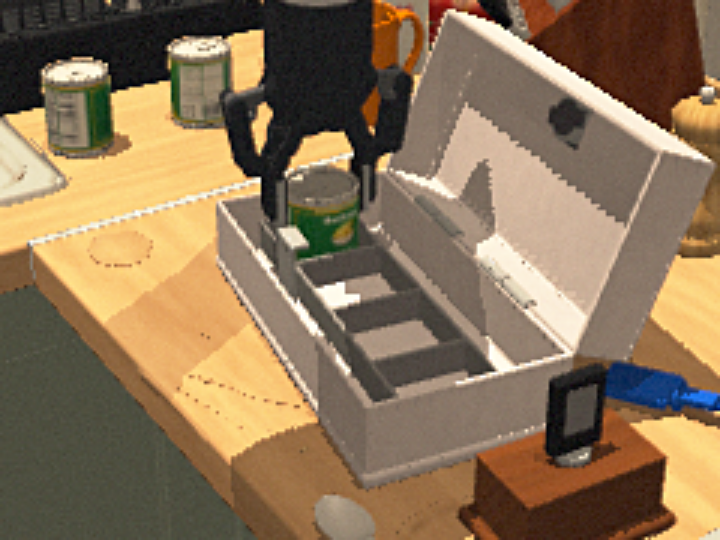

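The tin sits upright in pocket 4, held at floor height. Release it and do the other two.

Run:
```python
from h import *
def rel(y):
    env.grip(.072); env.movel([*bx(0,y),.25],.25)
rel(.1)
pick_place((.5655,.3746),.034); rel(.034)
pick_place((.4492,.3786),-.034); rel(-.034)
env.reach([.46,.30,.33],QT)
s=env.get_state();print(s['time'],s['force'])
p,_=camera('top');cv2.imwrite('pics/t2.png',cv2.resize(p[180:330,170:470],None,fx=2.6,fy=2.6))
```

```text
seen [(0.755, 0.1745, 0.0331), (0.4489, 0.3799, 0.0295), (0.5656, 0.3752, 0.0292)]
grip 0.05640378299269095 43.276432156562805 [0.56639925 0.37560989 0.11330925]
err [ 0.0001  0.0013 -0.    ]
contact True [0.49220414 0.00307966 0.11620699] 0.11630925305483084
seen [(0.4477, 0.3797, 0.0292)]
grip 0.05626694168582456 42.3627769947052 [0.44827609 0.38005392 0.11305912]
err [0.     0.001  0.0001]
contact True [ 0.47988557 -0.06371457  0.11605366] 0.11605911913150874
29.7 [-0.46061233  0.21286839 -0.44240476]
```

View pics/t2.png

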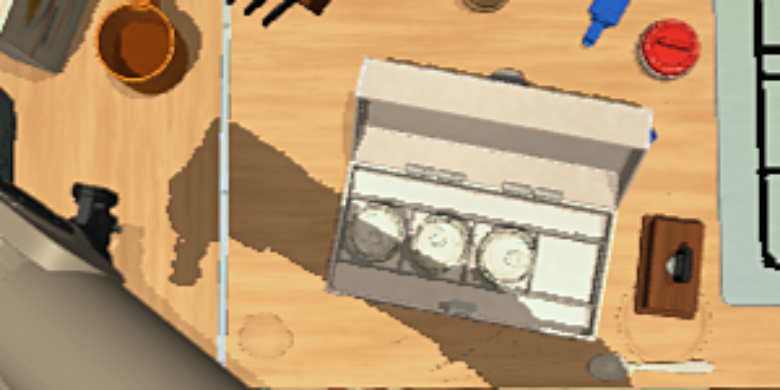

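Three tins stand upright in pockets 4, 3, 2; nothing left beside the drainer; lid open. Now push the lid from behind.

Run:
```python
from h import *
q=down(TH)
env.grip(0.0,30)
env.reach([*bx(.195,.045),.32],q)
env.movel([*bx(.195,.045),.214],.15,stop_force=10)
s=env.get_state();print(s['time'],s['tcp_pos'],s['force'])
for x in (.14,.10,.07,.045,.03):
    r=env.movel([*bx(x,.045),.214],.12,stop_force=30); s=env.get_state();print(x,r,s['tcp_pos'].round(3),s['force'].round(2))
    if r: break
env.movel([*bx(.06,.045),.32],.2); env.dwell(.5)
p,_=camera('scene');cv2.imwrite('pics/s2.png',p[180:400,180:480]);print(env.get_state()['time'])
```

```text
32.7417 [ 0.68704551 -0.02107313  0.21507134] [-0.20436297 -0.01405127 -0.09589091]
0.14 False [ 0.633 -0.011  0.215] [3.39 0.12 2.96]
0.1 True [ 0.624 -0.009  0.219] [2.53 1.37 1.45]
34.925
```

View pics/s2.png

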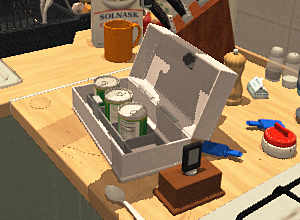

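The lid is still leaning back; tins and bystanders are undisturbed. The rising edge probably caught the finger knuckles, so follow the edge's arc with the fingertip only.

Run:
```python
from h import *
def pos(f):
    rot=lambda x,z:np.array([x*np.cos(f)+z*np.sin(f)+.067,-x*np.sin(f)+z*np.cos(f)+.055])
    e=rot(-.134,.043);C=rot(-.116,.043)
    return max(e[0],C[0])+.012, C[1]+.073
env.reach([*bx(.195,.045),.32],down(TH))
env.movel([*bx(.195,.045),pos(1.95)[1]],.15,stop_force=10)
for f in np.arange(1.95,.78,-.1):
    x,z=pos(f); r=env.movel([*bx(x,.045),z],.08,stop_force=30); s=env.get_state();print(round(f,2),r,round(x,3),round(z,3),s['tcp_pos'].round(3),s['force'].round(2))
    if r: break
p,_=camera('scene');cv2.imwrite('pics/s3.png',cv2.resize(p[180:400,180:480],None,fx=2,fy=2));print(env.get_state()['time'])
```

```text
1.95 False 0.169 0.22 [ 0.661 -0.017  0.221] [ 0.81 -0.4   0.24]
1.85 False 0.157 0.228 [ 0.65  -0.015  0.228] [2.23 0.11 0.23]
1.75 False 0.145 0.234 [ 0.638 -0.012  0.235] [ 4.12 -0.27  2.42]
1.65 False 0.132 0.24 [ 0.625 -0.01   0.24 ] [ 2.74 -0.01  2.63]
1.55 False 0.12 0.245 [ 0.612 -0.008  0.244] [1.86 0.42 0.22]
1.45 False 0.108 0.248 [ 0.6   -0.006  0.248] [ 0.68  1.14 -0.27]
1.35 False 0.096 0.251 [ 0.588 -0.003  0.251] [ 1.02 -0.06 -0.86]
1.25 False 0.083 0.252 [ 0.576 -0.001  0.252] [ 0.7   0.41 -0.11]
1.15 False 0.071 0.251 [0.564 0.001 0.251] [-0.21  0.13  0.34]
1.05 False 0.059 0.25 [0.552 0.003 0.25 ] [ 0.25  0.31 -0.11]
0.95 False 0.047 0.247 [0.54  0.006 0.247] [-0.88 -0.55  0.5 ]
0.85 False 0.035 0.244 [0.529 0.008 0.243] [0.57 0.33 0.49]
40.3333
```

View pics/s3.png

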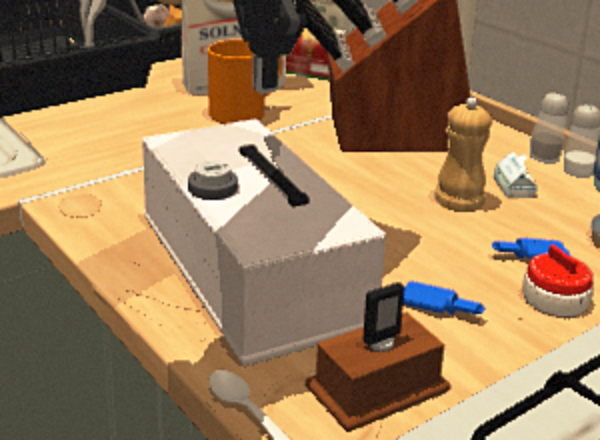

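The lid is fully shut, lock at crop (213,180). Locate the lock from the wrist camera.

Run:
```python
from h import *
env.movel([*bx(.05,.045),.32],.2)
env.reach([*bx(-.03,0),.30],down(TH)); env.dwell(.3)
p,W,c=cloud('wrist');np.savez('w4.npz',W=W,p=p,K=c[0],R=c[1],t=c[2])
m=((W[...,2]>.112)&(W[...,2]<.128)).astype(np.uint8)
for k in cv2.findContours(m,0,2)[0]:
    if cv2.contourArea(k)<200: continue
    P=np.array([ray(c,*a,.120) for a in k[:,0]])[:,:2].astype(np.float32); print(cv2.contourArea(k),cv2.minEnclosingCircle(P),cv2.boundingRect(k))
    u,v,w,h=cv2.boundingRect(k)
    if w<120: cv2.imwrite('pics/lock.png',cv2.resize(p[v-15:v+h+15,u-15:u+w+15],None,fx=6,fy=6,interpolation=cv2.INTER_CUBIC)); print('org',u-15,v-15)
m=(W[...,2]>.09)&(W[...,2]<.105)&(W[...,0]>.3)&(W[...,0]<.62);m[300:]=0
k=max(cv2.findContours(m.astype(np.uint8),0,2)[0],key=cv2.contourArea);P=np.array([ray(c,*a,.098) for a in k[:,0]])[:,:2].astype(np.float32);print('lid',cv2.minAreaRect(P))
print('expect',bx(-.04,0))
```

```text
1630.0 ((0.44701188802719116, -0.022517219185829163), 0.01770719885826111) (301, 220, 46, 48)
org 286 205
lid ((0.48573002219200134, -0.029400184750556946), (0.27663999795913696, 0.13465186953544617), 79.42061614990234)
expect [ 0.44716346 -0.0230449 ]
```

View pics/lock.png

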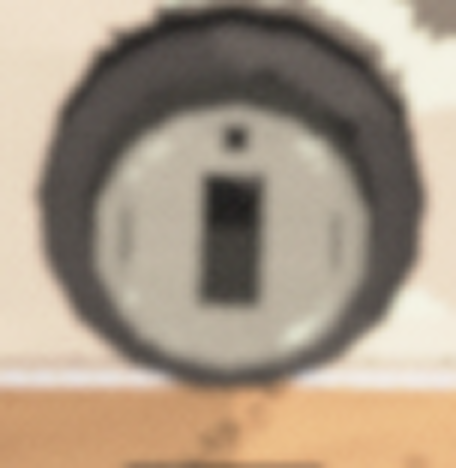

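Keyway slot clearly visible: crop corners (207,176), (262,176), (258,304), (199,304). Compute its centre and check wrist-joint reach for the turn.

Run:
```python
from h import *
d=np.load('w4.npz');c=(d['K'],d['R'],d['t'])
f=lambda u,v:ray(c,286+u/6-.4,205+v/6-.4,.12)[:2]
Z=np.array([f(*a) for a in((207,176),(262,176),(258,304),(199,304))]);L=Z.mean(0)
e=Z[:2].mean(0)-Z[2:].mean(0);print(L,np.linalg.norm(e),np.degrees(np.arctan2(e[1],e[0])),np.linalg.norm(Z[0]-Z[1]),'disc',f(232,237))
for y in(TH,TH+np.pi):
  for a in(0,.7,1.3,1.6):
    q=kin.inverse_kinematics([*L,.21],down(y-a));print(round(y,2),a,None if q is None else np.round(q,2))
for yy in (-.11,-.11+np.pi): print(np.round(kin.inverse_kinematics([.4702,-.2385,.135],down(yy)),2))
s=env.get_state();print(s['tcp_pos'],R.from_quat(np.roll(s['orientation'],-1)).as_euler('xyz'))
```

```text
[ 0.44643548 -0.02243649] 0.01585318510386918 -12.865856087764238 0.006402491401672091 disc [ 0.44685655 -0.02257592]
-0.18 0 [ 0.35  0.27 -0.5   2.14  0.19  0.77 -2.02]
-0.18 0.7 [ 0.29  0.26 -0.43  2.15  0.16  0.76 -2.7 ]
-0.18 1.3 [-0.64  0.27  0.65  2.2  -0.24  0.74 -2.89]
-0.18 1.6 [-0.96  0.41  1.08  2.22 -0.51  0.79 -2.89]
2.96 0 [ 0.85  0.45 -1.12  2.12  0.53  0.89  0.8 ]
2.96 0.7 [ 0.63  0.34 -0.83  2.13  0.35  0.81  0.27]
2.96 1.3 [ 0.55  0.32 -0.74  2.13  0.3   0.79 -0.28]
2.96 1.6 [ 0.52  0.31 -0.69  2.13  0.28  0.79 -0.56]
[ 0.61  0.49 -0.32  2.02  0.24  0.67 -1.55]
[ 1.22  0.82 -1.19  1.99  0.92  1.02  1.04]
[ 0.45755034 -0.02448143  0.29994638] [-3.14109363e+00  2.21814391e-05 -1.81697635e-01]
```

```bash
cat >> h.py <<'E'
KEY=np.array([.4702,-.2385]); KY=np.radians(-6.3)+np.pi; LK=np.array([.4467,-.0226]); LY=TH+np.pi
E
python3 - <<'E'
from h import *
env.grip(.04,60)
env.reach([*KEY,.28],down(KY))
env.movel([*KEY,.20],.15); env.dwell(.2); print(env.get_state()['tcp_pos'])
print(env.movel([*KEY,.136],.06,stop_force=10)); 
env.grip(.0,60); env.dwell(.2); s=env.get_state();print(s['time'],s['opening'],s['gripper_force'],s['tcp_pos'],s['force'],s['torque'])
E
```

```text
[ 0.47075762 -0.23865111  0.20099904]
False
47.5917 0.008167174225591996 58.672099113464355 [ 0.47034985 -0.23863572  0.1362756 ] [-0.99332214 -0.62759874  5.36779981] [-0.10367238  0.2155149   0.01952076]
```

Run:
```python
from h import *
env.movel([*KEY,.22],.08); s=env.get_state();print(s['opening'],s['force'])
env.movel([*KEY,.30],.2)
env.reach([*LK,.29],down(LY)); env.movel([*LK,.25],.1); env.dwell(.3)
s=env.get_state();print(s['time'],s['opening'],s['tcp_pos'],s['force'],s['torque'])
r=env.movel([*LK,.2113],.03,stop_force=6); s=env.get_state();print(r,s['tcp_pos'],s['force'],s['torque'])
p,_=camera('scene');cv2.imwrite('pics/s4.png',cv2.resize(p[190:340,200:400],None,fx=3,fy=3,interpolation=cv2.INTER_CUBIC))
```

```text
0.008188853555687126 [ 0.65828431  1.00312086 -1.35100955]
51.0667 0.008532526458180863 [ 0.44694588 -0.02261347  0.25041607] [-0.61963203 -0.67358173 -0.52502725] [-0.01145783  0.01519172 -0.01668693]
False [ 0.44682815 -0.02259107  0.21145044] [-0.09266316 -0.43227701  0.16486688] [ 0.01611348 -0.02996013 -0.02105458]
```

View pics/s4.png

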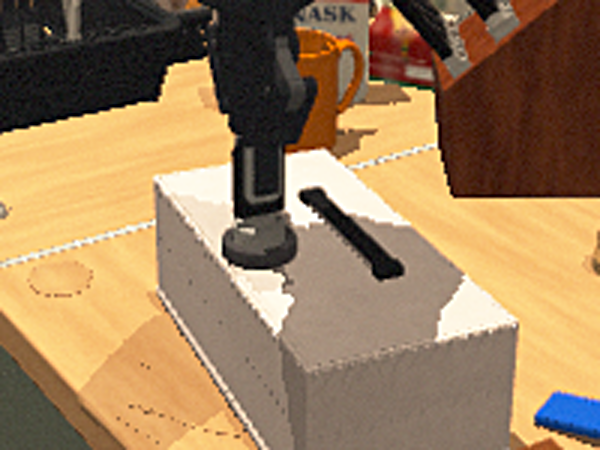

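The key is in the lock with hardly any force. Seat it against the collar, then turn, watching the torque.

Run:
```python
from h import *
r=env.movel([*LK,.207],.02,stop_force=8); s=env.get_state();z=s['tcp_pos'][2]+.0;print('seat',r,s['tcp_pos'],s['force'])
a=0
for a in list(np.arange(.15,1.2,.15))+list(np.arange(1.2,1.75,.04)):
    env.movel([*LK,z],.05,rot=down(LY-a)); env.dwell(.1); s=env.get_state()
    yaw=R.from_quat(np.roll(s['orientation'],-1)).as_euler('xyz')[2]
    act=(LY-yaw+np.pi)%(2*np.pi)-np.pi
    print(round(a,2),round(act,3),s['torque'].round(3),s['force'].round(1),round(s['opening'],4),s['tcp_pos'][2].round(4))
    if abs(s['torque'][2])>.5: break
print(s['time'])
```

```text
seat True [ 0.44707084 -0.0223665   0.21106414] [-4.1546134  -0.94159348 13.13841989]
0.15 0.147 [-0.207  0.085  0.034] [-0.3 -0.3  4.6] 0.0084 0.2112
0.3 0.297 [-0.433  0.256  0.019] [-0.7 -2.6  5.1] 0.0082 0.2112
0.45 0.446 [-0.44   0.109  0.011] [-0.6 -1.4  6. ] 0.0083 0.2112
0.6 0.595 [-0.41   0.069  0.038] [-0.8 -1.6  5.3] 0.0085 0.2112
0.75 0.744 [-0.281  0.    -0.03 ] [-0.1 -2.4  5.4] 0.0081 0.2112
0.9 0.895 [-0.257 -0.267 -0.015] [ 1.3 -0.4  5. ] 0.008 0.2112
1.05 1.045 [-0.239 -0.428  0.014] [ 1.2 -1.8  5.6] 0.0082 0.2112
1.2 1.196 [-0.097 -0.862  0.019] [ 3.8 -0.8  2.8] 0.0084 0.2112
1.2 1.199 [-0.073 -1.031  0.035] [4.6 0.1 3.2] 0.0085 0.2112
1.24 1.239 [ 0.005 -1.268  0.024] [ 4.9 -0.7  3.4] 0.0081 0.2112
1.28 1.28 [-0.014 -1.318 -0.03 ] [5.2 0.6 3.5] 0.008 0.2112
1.32 1.32 [ 0.027 -1.26   0.032] [ 5.2 -0.7  2.5] 0.0085 0.2112
1.36 1.36 [-0.045 -1.249  0.019] [5.5 0.2 3.6] 0.0081 0.2112
1.4 1.4 [-0.042 -1.294  0.042] [4.2 0.  3. ] 0.0081 0.2112
1.44 1.44 [-0.058 -1.351  0.004] [5.5 0.3 3.5] 0.008 0.2112
1.48 1.48 [ 0.01  -1.409  0.009] [ 5.5 -0.6  3.1] 0.0082 0.2112
1.52 1.52 [-0.043 -1.303  0.028] [ 5.7 -0.4  3.4] 0.0081 0.2112
1.56 1.559 [-0.105 -1.492  0.211] [ 5.9 -1.1  2. ] 0.0082 0.2112
1.6 1.599 [-0.151 -1.5    0.329] [ 6.3 -1.1  3.5] 0.0077 0.2112
1.64 1.638 [-0.205 -1.483  0.501] [ 5.8 -1.4  1.5] 0.0084 0.2112
60.1667
```

Torque rises only past 1.55, i.e. slot play plus the stop. Relax to 1.32 (mid-play) and withdraw, then check the slot angle.

Run:
```python
from h import *
env.movel([*LK,.2112],.05,rot=down(LY-1.34)); env.dwell(.2); s=env.get_state();print(s['torque'].round(3),s['force'].round(1))
env.movel([*LK,.25],.04); s=env.get_state();print(s['opening'],s['force'].round(1),s['tcp_pos'])
env.movel([*LK,.31],.15)
env.movel([LK[0]+.02,LK[1]-.12,.31],.2)
p,W,c=cloud('top');u,v=map(int,proj(c,[*LK,.12]));print(u,v)
env.reach([*(KEY+[0,.0]),.30],down(KY)); s=env.get_state();print(s['time'],s['opening'])
p2,W,c=cloud('top')
p3,_=camera('scene'); a=[cv2.resize(q,(390,300),interpolation=cv2.INTER_CUBIC) for q in (p[v-15:v+15,u-20:u+19],p2[v-15:v+15,u-20:u+19])]
cv2.imwrite('pics/lk2.png',np.vstack([np.hstack(a),cv2.resize(p3[190:340,200:400],(780,300))]))
```

```text
[ 0.178 -0.661  0.072] [2.5 1.2 5.8]
0.008051216758383065 [-0.4 -0.4 -0.3] [ 0.446403   -0.0226606   0.24972312]
350 290
64.5917 0.008027622129626365
```

View pics/lk2.png

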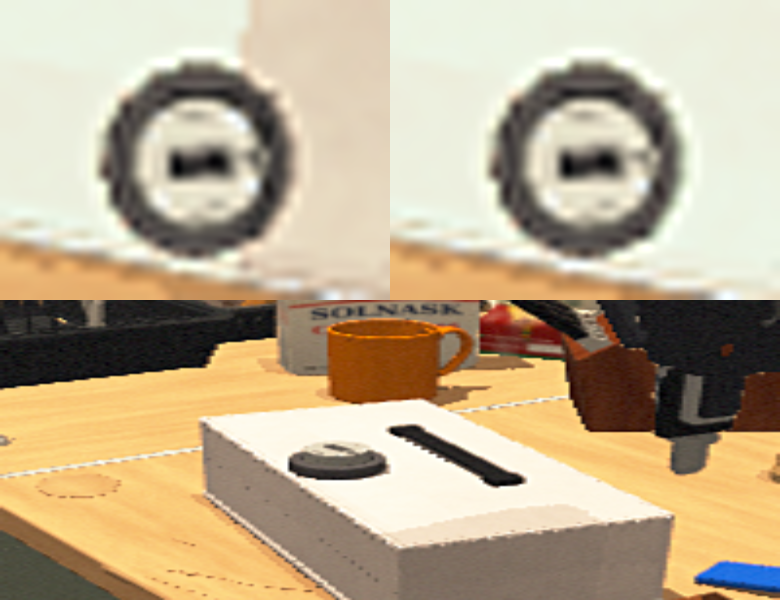

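The slot now lies nearly along world y with its dot turned clockwise to the right: locked; key still held. Return the key.

Run:
```python
from h import *
K=KEY+[.0001,-.0001]
env.movel([*K,.185],.12); env.dwell(.3); s=env.get_state();print(s['tcp_pos'],s['force'])
r=env.movel([*K,.1365],.04,stop_force=8); s=env.get_state();print(r,s['tcp_pos'],s['force'].round(1))
r2=env.movel([*K,.132],.02,stop_force=8) if not r else None; s=env.get_state();print(r2,s['tcp_pos'],s['force'].round(1),s['time'])
```

```text
[ 0.47043017 -0.23872133  0.18540605] [-0.38570345 -0.38009034 -0.74262982]
False [ 0.47048568 -0.23863732  0.13675713] [-0.6  0.  -1.2]
True [ 0.47072662 -0.23863185  0.13623576] [-2.2  0.7  9.5] 67.6667
```

Seated at the original height. Release, retreat and check.

Run:
```python
from h import *
env.grip(.035); env.dwell(.2); env.movel([*KEY,.28],.1)
env.reach([.40,-.235,.32],down(KY-np.pi)) ; env.dwell(.3)
p,W,c=cloud('wrist'); 
m=(W[...,2]>.085)&(W[...,2]<.115)&(abs(W[...,0]-KEY[0])<.03)&(abs(W[...,1]-KEY[1])<.03);P=W[m];print(m.sum(),np.percentile(P,[5,50,95],axis=0).round(4).tolist())
env.reach([.214,-.60,.304],down(-2*.16)); 
p2,_=camera('top');p3,_=camera('scene')
cv2.imwrite('pics/end.png',np.hstack([cv2.resize(p2[150:350,170:470],(400,267)),cv2.resize(p3[180:400,180:480],(400,267))]));s=env.get_state();print(s['time'],s['force'])
```

```text
544 [[0.456, -0.2422, 0.0957], [0.4709, -0.2378, 0.0982], [0.4852, -0.2334, 0.0994]]
74.175 [ 0.70776322 -0.24086447 -0.89151928]
```

View pics/end.png

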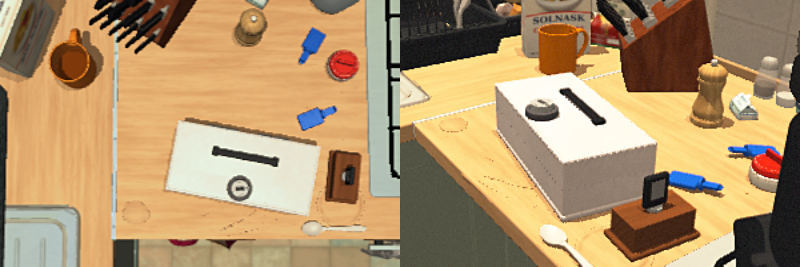

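The box is shut and locked, the key is home (top at 98 mm), and the mug, mill and timer have not moved.

```bash
python3 -c "
from h import *
print(job.job_done())"
```

```text
the job is handed in; nothing more can be done
None
```

The job is handed in: all three tins present are upright in pockets of their own, the lid is shut and locked, the key is fully back in its block, and the timer, mug and mill are where they were (about 74 s used, with one retried push on the lid).

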